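# Stack a stepped lamp base from flush-stored slabs

### The arm

A 6-joint arm with a two-finger parallel gripper is mounted at the origin on the work surface. World frame = base frame: x ahead of the robot, y to its left, z up, the work surface at z = 0. Lengths are in m, angles in rad, forces in N, time in s.
With the tool pointing down it reaches from about 0.275 to 0.875 m from the base axis. Payload 12.5 kg.
Tool frame: the origin (TCP) lies on the centre line of the jaws, within the pads' length; the fingertips stand 25 mm ahead of it and the grasp point (between the pads) lies 6 mm ahead of it; z points along the fingers, y is the direction in which the jaws open and shut (so a half turn about z gives the same grasp; the last joint's range is limited). The gripper opens to 85 mm and grips with 20 to 120 N. Pads are 22 mm wide; open, the fingers measure 114 mm over their backs; the gripper's body (76 mm by 85 mm) begins 54 mm behind the grasp point. The pads swing forward as they close: fully open they stand 13 mm farther back than shut.
Start: joints at [-1.372, 0.351, 1.652, -0, 1.139, -0.085], TCP at [0.154, -0.528, 0.256] pointing down, gripper open.
Joint ranges: [-2.75, 2.75], [-0.79, 2.1], [0.01, 2.65], [-1.57, 4.71], [0.07, 3.14], [-2.87, 2.87]. Speed limits (rad/s): [2.22, 2.22, 2.79, 3.14, 3.14, 3.14].

### API

Orientations are given as a 3x3 rotation matrix whose columns are the frame's x, y, z axes.
In Python, from station import arm, optics, nets gives the robot as it stands. The module is installed in compiled form; this text tells all that it offers.
- The arm moves only by the shell command python3 -m inch 'ROWS'. ROWS is JSON, a list of rows, each a list of 3 entries, a list of its own where there are three numbers: the opening, from -1 (shut) to 1 (fully open), then the shift along the tool's x, y, z in mm, then the turn about the tool's z in degrees. In form: [[fingers, [tx, ty, tz], twist], ...]. A call has exactly 8 rows; each row is the pose to reach, as a shift and turn from the pose commanded when the call began, along the tool's axes at that moment; what a row does not reach only later rows make up. A row lasts 1/10 s, in which the tool goes at most 50 mm and 8.59 degrees, less where a joint would pass 70% of its speed; a pose out of reach is approached as far as the arm can. A call with a gripper value outside its range is refused whole. The fingers move at their own pace and stop on an object; the grip force is fixed at half the most. Time passes only in rows, so rows that repeat a pose let the fingers close, or fill a call up. It gives the time, the measured TCP pose, the force and the opening at its end, in the units of the state.
- arm.get_state(): the state, without advancing time (a new reading comes with each control period).
- optics.grab_frame(name): name is "scene" or "side" or "wrist"; returns a dict with "color" (480x640x3 uint8, blue, green, red), "fx", "fy", "cx", "cy" (pixels), "camera_from_world" (4x4, takes a point from world to camera coordinates). Camera axes: x right, y up, looking along -z (the intrinsics and any distortion apply to the point x, -y, -z); pixel columns grow to the right and rows downward; lengths in m; the calibration is good to about 2 mm. The wrist camera is an equidistant fisheye: a pixel r from the principal point sees the ray r / f radians off the axis. A picture is of the moment at which its call begins. There is no depth.
- arm.job_done(): hands the job in, once; it reports no verdict.
Trained networks look in the newest picture that a camera, given by its name, has taken for a name from the list of things; names that differ only in an ending like _2 or _b are one class to them, and where a whole thing is asked for, a point or a joint stands for the part that bears it (a point fixed in the world has none). Each returns a list of dicts, best first, with "score" (0 to 1); they miss things now and then, are a little off and sometimes report something else, mostly with a low value. They report only what shows in the picture. A call takes as long as a camera call. They do not tell look-alikes from the thing itself.
- nets.silhouettes(camera, thing): "region" (480x640 bool, what is visible of it) and "extent" ([left, top, right, bottom] in pixels, round what is visible of it).
- nets.place_of(camera, thing): "position" ([column, row] in pixels: a listed point, or the origin of a listed thing).
The state is a dict: "time_s": time; "joint_positions": joint angles; "joint_velocities": joint speeds; "joint_torque": joint torques, N m; "tool_pos": TCP position; "tcp_rot": TCP orientation; "force": force on the tool from outside, world axes, zero at the start; "moment": the same for the moment, N m; "grip_width": finger opening in m.
Only numpy, scipy, OpenCV 4.12 (cv2) and the standard library are available. Lean on these libraries where they do the work, as an engineer would, in place of code of your own. Each camera call takes 0.05 s, during which the arm holds its last target. There are 200 camera calls.

### The job

Build a stepped lamp base from the two wooden slabs that lie flush in their storage blocks: press the large slab down at the end by the thumb notch, which hangs over a hollow, so that it tips up and stays leaning against the pocket wall, grip its raised end and lay it flat on the floor of the low metal frame. Then get the small slab out (it tips up in the same way) and lay it flat on top of the large one, centred and with its long sides parallel to the large slab's. Do not knock over or push away the bottle, mug, tin or jar.

Things in the scene. Friction and masses are not known exactly. Their poses are not given: they have to be found in the camera images.
- nest_large: plywood storage block fixed to the table, 163 x 90 x 64 mm (x, y, z), walls 12 mm, holding the large slab, whose top is flush with the wall tops (64 mm up). Pocket 66 mm wide (2 mm play each side), from x = -70 to +69 mm. Origin on the table, straight below the pivot edge across the pocket: at x > 0 the slab lies on a ledge, at x < 0 it hangs over a hollow
- nest_large_pivot (a point): mid-point of the ledge's edge, the pivot (along y), 40 mm above the table; axes as the nest's. On its -x side is the hollow, floor 6 mm above the table; the wall at that end has a thumb notch 30 mm wide, 14 mm deep. The slab's centre starts 1 to 2 mm on the ledge side (+x), so it lies stable; gap of about 6 mm between its -x end and the pocket wall, 2.5 mm at its +x end
- nest_large_press (a point): place to press: on the slab's top, 13 mm from its -x end, mid-width, at rim height. Pressed 10 to 15 mm down here with shut fingers, the slab tips past balance (about 10 degrees) and then falls on by itself and stays leaning at about 30 degrees, -x end in the hollow against the wall; the top of its +x end then stands about 30 mm above the walls, so its long sides can be gripped
- nest_small: plywood storage block fixed to the table, 142 x 74 x 64 mm (x, y, z), walls 12 mm, holding the small slab, whose top is flush with the wall tops (64 mm up). Pocket 50 mm wide (2 mm play each side), from x = -59 to +59 mm. Origin on the table, straight below the pivot edge across the pocket: at x > 0 the slab lies on a ledge, at x < 0 it hangs over a hollow
- nest_small_pivot (a point): mid-point of the ledge's edge, the pivot (along y), 44 mm above the table; axes as the nest's. On its -x side is the hollow, floor 14 mm above the table; the wall at that end has a thumb notch 30 mm wide, 14 mm deep. The slab's centre starts 1 to 2 mm on the ledge side (+x), so it lies stable; gap of about 5 mm between its -x end and the pocket wall, 2.5 mm at its +x end
- nest_small_press (a point): place to press: on the slab's top, 13 mm from its -x end, mid-width, at rim height. Pressed 10 to 15 mm down here with shut fingers, the slab tips past balance (about 10 degrees) and then falls on by itself and stays leaning at about 30 degrees, -x end in the hollow against the wall; the top of its +x end then stands about 25 mm above the walls, so its long sides can be gripped
- slab_large_center (a point): plain dark-wood slab, 130 mm long (x), 62 mm wide (y), 24 mm thick (z up), 90 to 180 g, loose, lying flush in the large nest's pocket at the start, its x axis along the nest's x axis. This point is its centre, half-way up
- slab_small_center (a point): plain dark-wood slab, 110 mm long (x), 46 mm wide (y), 20 mm thick (z up), 50 to 100 g, loose, lying flush in the small nest's pocket at the start, its x axis along the nest's x axis. This point is its centre, half-way up
- frame: low aluminium assembly frame fixed to the table, 162 mm long (x) by 94 mm wide (y): a floor plate 6 mm thick with a lip 12 mm wide all round that rises 6 mm above the floor. The inside is 138 by 70 mm, 4 mm of play round the large slab. Origin: centre of its underside, on the table; slab either way round
- bottle: amber glass bottle standing beyond the work, 66 mm across, 210 mm high; bystander. Origin: centre of its underside
- mug: white mug standing beyond the work, 82 mm across plus a handle at its +y side, 95 mm high; bystander. Origin: centre of its underside
- tin: plain steel tin standing between the work and the robot, 72 mm across, 100 mm high; bystander. Origin: centre of its underside
- jar: glass jar with a steel lid standing between the work and the robot, 68 mm across, 85 mm high; bystander. Origin: centre of its underside
Not all that is in view belongs to the job. What is shaped like the nest_large but pink or turquoise is not meant.

How it is judged:
By the outcome, as a careful person would: the job done as asked, in the order asked, and still so for the second after the job is handed in, with the robot touching nothing.
It also fails if it takes over 72 s, if anything falls off the work surface, if the arm or the gripper's body presses on something with over 40 N, if the wrist force passes 120 N, or if a joint passes its speed limit or range.

## Working session

There is one attempt and no reset: what is moved stays moved. The work goes in short steps, Python scripts to look and compute and a shell command to move; the robot and the scene stay as the last step left them, time stands still between calls to the robot, and variables do not carry over. Pictures are saved under pics/ and viewed, about 8 in all and at most 12, crops included, and the job is handed in when it is done.

```bash
mkdir -p pics
cat > h.py <<'E'
import numpy as np, cv2
from station import arm, optics, nets
def ray(f,px,cam):
    x=(px[0]-f["cx"])/f["fx"]; y=(px[1]-f["cy"])/f["fy"]
    if cam=="wrist":
        r=np.hypot(x,y); s=np.sin(r)/max(r,1e-9); d=np.array([x*s,-y*s,-np.cos(r)])
    else: d=np.array([x,-y,-1.])
    T=np.array(f["camera_from_world"]); R=T[:3,:3]; return -R.T@T[:3,3], R.T@d
def at(f,px,cam,z):
    o,d=ray(f,px,cam); return o+d*(z-o[2])/d[2]
def proj(f,P,cam):
    T=np.array(f["camera_from_world"]); c=T[:3,:3]@np.array(P)+T[:3,3]; x,y,z=c[0],-c[1],-c[2]
    if cam=="wrist":
        r=np.hypot(x,y); t=np.arctan2(r,z); x,y=x/r*t,y/r*t
    else: x,y=x/z,y/z
    return f["cx"]+f["fx"]*x, f["cy"]+f["fy"]*y
E
python3 - <<'E'
from h import *
np.set_printoptions(precision=4,suppress=True)
s=arm.get_state();print(s["time_s"],s["tool_pos"],s["tcp_rot"],s["grip_width"])
zs=dict(nest_large=0,nest_large_pivot=.04,nest_large_press=.064,slab_large_center=.052,nest_small=0,nest_small_pivot=.044,nest_small_press=.064,slab_small_center=.054,frame=0,bottle=0,mug=0,tin=0,jar=0)
for c in ["scene","side"]:
    f=optics.grab_frame(c); cv2.imwrite(f"pics/{c}0.png",f["color"])
    print(c,ray(f,(320,240),c))
    for k,z in zs.items():
        for r in nets.place_of(c,k)[:3]: print(k,round(r["score"],2),np.round(r["position"]),at(f,r["position"],c,z)[:2])
E
```

```text
0.0 [ 0.154  -0.5277  0.2557] [[ 0.96    0.2801 -0.0002]
 [ 0.2801 -0.96    0.0012]
 [ 0.0001 -0.0012 -1.    ]] 0.08514004761822541
scene (array([0.8934, 0.4893, 0.9249]), array([-0.3499, -0.4519, -0.8208]))
nest_large 0.72 [491. 295.] [0.287  0.2987]
nest_large_press 0.95 [437. 337.] [0.4771 0.3154]
nest_large_press 0.6 [389. 450.] [0.6778 0.4174]
slab_large_center 0.7 [422. 355.] [0.5191 0.324 ]
nest_small 0.68 [300. 261.] [0.5673 0.0011]
nest_small_pivot 0.56 [303. 251.] [0.5628 0.0061]
nest_small_press 0.81 [316. 237.] [0.5291 0.0029]
slab_small_center 0.8 [302. 250.] [0.5667 0.0085]
frame 0.71 [258. 166.] [ 0.495 -0.288]
frame 0.16 [302. 259.] [0.5607 0.0001]
bottle 0.72 [185. 259.] [ 0.7688 -0.1469]
mug 0.91 [260. 352.] [0.7512 0.1286]
tin 0.74 [334. 187.] [ 0.3808 -0.1274]
jar 0.96 [408. 267.] [0.384  0.1468]
jar 0.2 [335. 184.] [ 0.3741 -0.1323]
side (array([0.2449, 0.8434, 0.6014]), array([ 0.288 , -0.8011, -0.5247]))
nest_large 0.98 [141. 367.] [0.7291 0.4333]
nest_large 0.84 [395. 376.] [0.3008 0.3053]
nest_large 0.79 [273. 353.] [0.5227 0.3259]
nest_large_pivot 0.84 [400.
[... 181 characters left out ...]
ge_press 0.66 [432. 341.] [0.2515 0.2674]
nest_large_press 0.65 [302. 327.] [0.4713 0.3079]
slab_large_center 0.74 [271. 330.] [0.5252 0.3219]
nest_small 0.64 [309. 258.] [0.5732 0.0119]
nest_small_pivot 0.62 [313. 245.] [0.5586 0.0186]
nest_small_press 0.65 [329. 235.] [ 0.5277 -0.0063]
slab_small_center 0.59 [308. 236.] [0.5774 0.0006]
slab_small_center 0.58 [264. 214.] [ 0.7277 -0.0679]
frame 0.59 [371. 208.] [ 0.4949 -0.2956]
frame 0.36 [269. 331.] [0.5551 0.2758]
bottle 0.84 [264. 212.] [ 0.7794 -0.1661]
mug 0.83 [222. 271.] [0.7438 0.13  ]
mug 0.21 [270. 329.] [0.5542 0.2701]
tin 0.69 [400. 248.] [ 0.3718 -0.1077]
jar 0.7 [372. 311.] [0.3798 0.1507]
jar 0.47 [300. 326.] [0.5035 0.2417]
```

View pics/scene0.png

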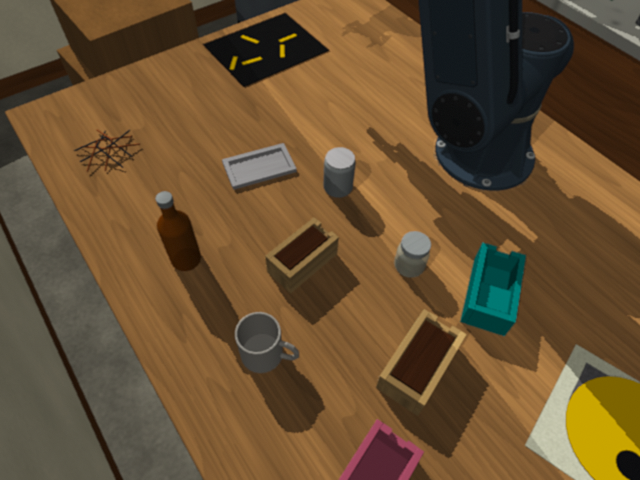

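View pics/side0.png

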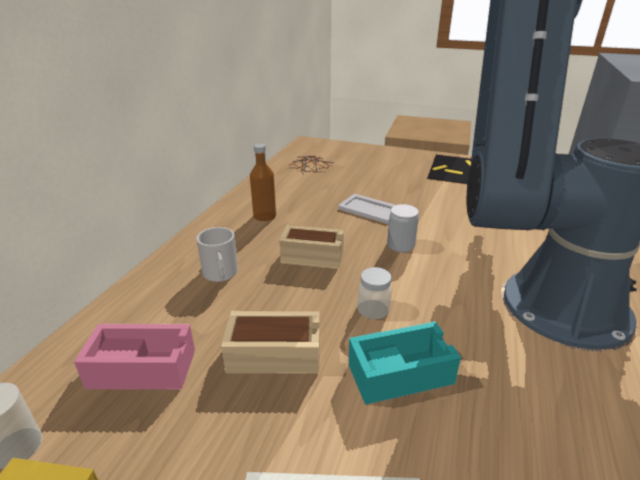

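The scene view shows the wooden large nest at (422,357), the small nest at (302,255), and the frame at (260,167), all with their notches on the robot side. The pink nest (380,460) and the turquoise one (495,285) are look-alikes. Next I'll fit poses from the masks.

```bash
cat >> h.py <<'E'
def rect(f,cam,reg,z):
    reg=reg.astype(np.uint8); n,l,st,_=cv2.connectedComponentsWithStats(reg); i=1+np.argmax(st[1:,4])
    cs,_=cv2.findContours((l==i).astype(np.uint8),cv2.RETR_EXTERNAL,cv2.CHAIN_APPROX_NONE)
    p=np.array([at(f,q[0],cam,z)[:2] for q in max(cs,key=len)],np.float32)*1000
    c,wh,a=cv2.minAreaRect(p)
    if wh[0]<wh[1]: wh=wh[::-1]; a+=90
    a=(a+90)%180-90
    return np.round(c,1),np.round(wh,1),round(a,1)
def masks(cam,names,f=None):
    f=f or optics.grab_frame(cam)
    for n,z in names:
        for r in nets.silhouettes(cam,n)[:3]:
            print(cam,n,round(r["score"],2),np.round(r["extent"]),*rect(f,cam,r["region"],z))
    return f
E
python3 - <<'E'
from h import *
for c in ["scene","side"]:
    f=masks(c,[("slab_large_center",.064),("slab_small_center",.064),("frame",.012)])
    g=f["color"].astype(int)
    for n,z,c0,w in [("L",.064,(.525,.322),(.14,.07)),("S",.064,(.567,.005),(.12,.055))]:
        # dark wood pixels near
        u=proj(f,[*c0,z],c); m=(g.sum(2)<170)&(g[:,:,2]-g[:,:,0]>10)
        yy,xx=np.mgrid[:480,:640]; m&=(np.hypot(xx-u[0],yy-u[1])<60)
        print(n,"dark",*rect(f,c,m,z))
E
```

```text
scene slab_large_center 0.95 [392. 321. 454. 394.] [521.9 327.6] [133.8  63.1] 19.0
scene slab_small_center 0.97 [278. 225. 329. 270.] [567.8   7.8] [110.5  47.3] 10.1
scene frame 0.66 [266. 220. 338. 290.] [555.2  -7.1] [173.2 106.8] 10.0
L dark [520.  326.8] [136.8  62.9] 19.0
S dark [590.4  72.9] [157.9 130.5] -17.0
side slab_large_center 0.71 [232. 316. 308. 343.] [521.1 328.3] [130.4  63. ] 19.5
side slab_small_center 0.76 [286. 227. 337. 242.] [566.    7.3] [115.   52.9] 9.4
side frame 0.83 [342. 194. 392. 222.] [ 496.2 -277.7] [168.7 115.8] -14.6
side frame 0.47 [278. 229. 344. 267.] [581.8 -26.6] [172.2 166.5] -80.4Traceback (most recent call last):
  File "<stdin>", line 9, in <module>
  File "h.py", line 18, in rect
    reg=reg.astype(np.uint8); n,l,st,_=cv2.connectedComponentsWithStats(reg); i=1+np.argmax(st[1:,4])
                                                                                  ~~~~~~~~~^^^^^^^^^^
    return _wrapfunc(a, 'argmax', axis=axis, out=out, **kwds)
    return bound(*args, **kwds)
ValueError: attempt to get argmax of an empty sequence
```

```bash
cat >> h.py <<'E'
def go(x,y,z,yaw=None):
    """mm, deg -> tool shift and twist from the present pose"""
    s=arm.get_state(); R=np.array(s["tcp_rot"]); p=np.array(s["tool_pos"])*1000
    cy=np.degrees(np.arctan2(R[1,0],R[0,0])); t=R.T@(np.array([x,y,z])-p)
    print("shift",np.round(t,1),"twist",None if yaw is None else round(-(yaw-cy),1),"at",np.round(p,1),"yaw",round(cy,2),"F",np.round(s["force"],1),"w",round(s["grip_width"],4),"t",s["time_s"])
E
python3 -m inch '[[1,[350,-155,-30],0],[1,[350,-155,-30],0],[1,[350,-155,-30],0],[1,[350,-155,-30],0],[1,[350,-155,-30],0],[1,[350,-155,-30],0],[1,[350,-155,-30],0],[1,[350,-155,-30],0]]'
python3 - <<'E'
from h import *
f=masks("wrist",[("frame",.012),("frame",.006)]); cv2.imwrite("pics/w1.png",f["color"])
print(f["fx"],f["cx"],f["cy"])
for r in nets.place_of("wrist","frame"): print(r,at(f,r["position"],"wrist",0.006))
f=masks("scene",[("frame",.012)])
go(472,311,150,19)
E
```

```text
time_s: 2.6
tool_pos: [0.4485, -0.279, 0.2867]
tcp_rot: [[0.96, 0.281, 0.001], [0.281, -0.96, -0.0], [0.001, 0.0, -1.0]]
force: [0.3, -0.8, 0.6]
grip_width: 0.0855
wrist frame 0.74 [263.  80. 412. 248.] [ 494.6 -286.8] [163.8  95.7] -13.8
wrist frame 0.74 [263.  80. 412. 248.] [ 494.4 -287.2] [166.3  97.2] -13.8
371.64829954431775 318.34758018137927 240.53802368757528
{'position': [333.5, 167.4], 'score': 0.74} [ 0.4908869  -0.28453998  0.006     ]
scene frame 0.83 [224. 143. 297. 187.] [ 494.6 -283.1] [164.1 108.3] -14.0
scene frame 0.57 [236. 313. 300. 374.] [738.2 116.5] [132.2  99.9] 88.3
scene frame 0.38 [393. 320. 456. 394.] [498.7 318.4] [140.7  66.4] 19.2
shift [ 190.6 -561.8  136.2] twist -2.8 at [ 446.  -281.7  286.1] yaw 16.22 F [-0.4 -0.3  0.3] w 0.0854 t 2.9
```

View pics/w1.png

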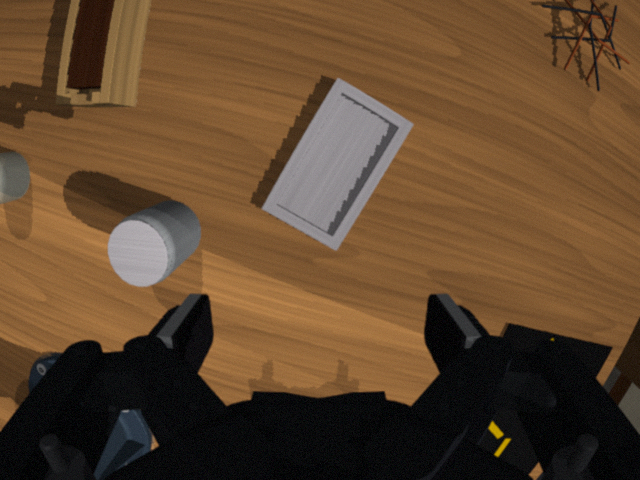

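The wrist view shows the frame clear at (337,165), with the long axis running up and right. The fit gives centre (494.5, -286.8) mm, yaw -13.8°, and size 164x96, which agrees with the given size. Next is the large nest.

```bash
python3 -m inch '[[-1,[191,-562,30],-2.8],[-1,[191,-562,30],-2.8],[-1,[191,-562,30],-2.8],[-1,[191,-562,30],-2.8],[-1,[191,-562,30],-2.8],[-1,[191,-562,30],-2.8],[-1,[191,-562,30],-2.8],[-1,[191,-562,30],-2.8]]'
python3 - <<'E'
from h import *
f=masks("wrist",[("slab_small_center",.064)])
go(440,300,250,19)
E
```

```text
time_s: 3.7
tool_pos: [0.4639, 0.1188, 0.2662]
tcp_rot: [[0.946, 0.325, 0.001], [0.325, -0.946, -0.0], [0.001, 0.0, -1.0]]
force: [1.2, -0.2, 0.4]
grip_width: 0.0001
wrist slab_small_center 0.59 [437.  92. 506. 215.] [567.6   5.8] [110.5  50.2] 10.2
wrist slab_small_center 0.34 [407.  73. 520. 237.] [564.4  13.2] [142.5  91.1] 9.5
shift [  36.5 -176.5   16. ] twist 0.3 at [463.7 121.3 265.8] yaw 19.26 F [-0.2 -1.   0.4] w 0.0002 t 3.8
```

```bash
python3 -m inch '[[-1,[36,-176,16],0],[-1,[36,-176,16],0],[-1,[36,-176,16],0],[-1,[36,-176,16],0],[-1,[36,-176,16],0],[-1,[36,-176,16],0],[-1,[36,-176,16],0],[-1,[36,-176,16],0]]'
python3 - <<'E'
from h import *
f=masks("wrist",[("slab_large_center",.064)]); cv2.imwrite("pics/w2.png",f["color"])
for r in nets.place_of("wrist","nest_large_press"): print(r,at(f,r["position"],"wrist",.064))
go(472,311,100,19)
E
```

```text
time_s: 4.6
tool_pos: [0.4412, 0.2947, 0.2503]
tcp_rot: [[0.946, 0.325, 0.0], [0.325, -0.946, -0.0], [0.0, 0.0, -1.0]]
force: [-0.9, -0.0, -0.7]
grip_width: -0.0001
shift [ 34.4  -4.7 150.3] twist -0.0 at [441.  295.3 250.3] yaw 18.99 F [0.1 0.4 0.3] w -0.0 t 4.75
```

View pics/w2.png

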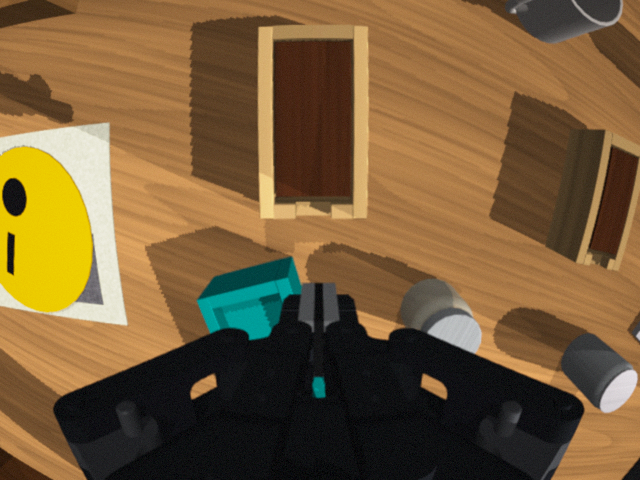

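The slab's corners are at about (274,39), (354,39), (354,198) and (275,198). The nest rim runs (259,27) to (367,217), and the notch is on the near side.

Run:
```python
from h import *
f=optics.grab_frame("wrist")
for q in [[(274,39),(354,39),(354,198),(275,198)],[(259,27),(367,27),(367,217),(260,217)]]:
    P=np.array([at(f,p,"wrist",.064)[:2]*1000 for p in q]); print(P.round(1).tolist(),P.mean(0).round(1))
    e=[P[0]-P[3],P[1]-P[2]]; print([ (np.linalg.norm(v).round(1),np.degrees(np.arctan2(v[1],v[0])).round(1)) for v in e], np.linalg.norm(P[0]-P[1]))
go(472,311,100,19)
```

```text
[[574.5, 378.4], [595.4, 316.7], [469.6, 273.0], [448.4, 334.9]] [522.  325.7]
[(np.float64(133.4), np.float64(19.0)), (np.float64(133.2), np.float64(19.2))] 65.1028942757606
[[581.3, 394.0], [609.5, 310.2], [458.1, 257.1], [429.0, 342.1]] [519.5 325.8]
[(np.float64(160.9), np.float64(18.8)), (np.float64(160.4), np.float64(19.3))] 88.51181667787716
shift [ 34.4  -4.5 150.2] twist 0.0 at [440.9 295.5 250.2] yaw 19.01 F [-0.4  0.8 -0.3] w -0.0001 t 4.8
```

```bash
python3 -m inch '[[-1,[35,-4,110],0],[-1,[35,-4,140],0],[-1,[35,-4,150],0],[-1,[35,-4,155],0],[-1,[35,-4,160],0],[-1,[35,-4,164],0],[-1,[35,-4,168],0],[-1,[35,-4,172],0]]'
python3 -m inch '[[-1,[0,0,3],0],[-1,[0,0,4],0],[-1,[0,0,4],0],[-1,[0,0,4],0],[-1,[0,0,4],0],[-1,[0,0,4],0],[-1,[0,0,-40],0],[-1,[0,0,-90],0]]'
python3 - <<'E'
from h import *
f=optics.grab_frame("side"); cv2.imwrite("pics/s1.png",cv2.resize(f["color"][270:400,180:360],None,fx=4,fy=4))
go(522+36*.9455,327+36*.3256,120,19)
E
```

```text
time_s: 5.6
tool_pos: [0.473, 0.3116, 0.0795]
tcp_rot: [[0.945, 0.327, 0.002], [0.327, -0.945, 0.001], [0.003, -0.0, -1.0]]
force: [-0.5, -0.4, -0.1]
grip_width: 0.0002
time_s: 6.4
tool_pos: [0.4715, 0.3107, 0.1678]
tcp_rot: [[0.945, 0.327, -0.004], [0.327, -0.945, -0.002], [-0.004, 0.001, -1.0]]
force: [1.1, 1.6, 0.8]
grip_width: 0.0002
shift [84.8  2.  57.8] twist 0.1 at [474.8 312.6 177.1] yaw 19.07 F [4.6 1.6 9.2] w 0.0002 t 6.45
```

View pics/s1.png

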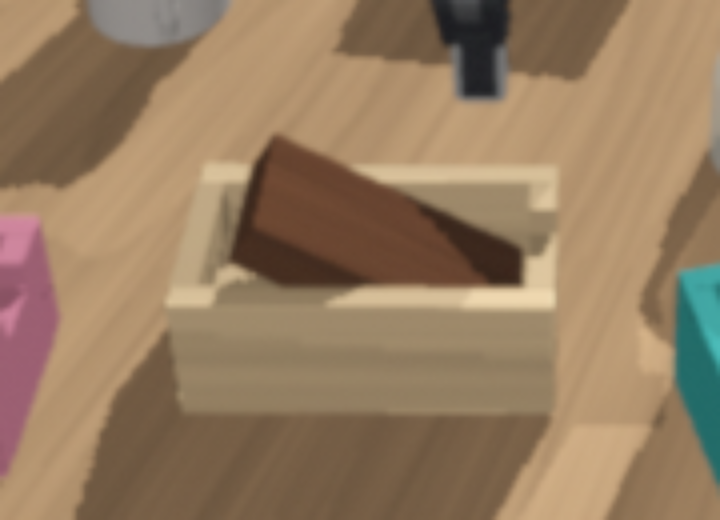

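The slab has tipped and is leaning; its raised end is at about (275,140) in the crop. Now to grip it.

```bash
python3 -m inch '[[1,[45,1,20],0],[1,[87,1,30],0],[1,[87,1,40],0],[1,[87,1,60],0],[1,[87,1,70],0],[1,[87,1,73],0],[1,[87,1,75],0],[1,[87,1,76],0]]'
python3 - <<'E'
from h import *
f=optics.grab_frame("side"); cv2.imwrite("pics/s2.png",cv2.resize(f["color"][250:400,160:360],None,fx=4,fy=4))
go(555.6,338.6,92,19)
E
```

```text
time_s: 7.25
tool_pos: [0.5549, 0.3388, 0.0924]
tcp_rot: [[0.945, 0.327, 0.0], [0.327, -0.945, 0.0], [0.0, -0.0, -1.0]]
force: [-0.1, 0.1, -0.4]
grip_width: 0.085
shift [0.5 0.4 0.4] twist 0.1 at [555.  338.8  92.4] yaw 19.06 F [ 0.2 -0.9 -0.2] w 0.0853 t 7.3
```

View pics/s2.png

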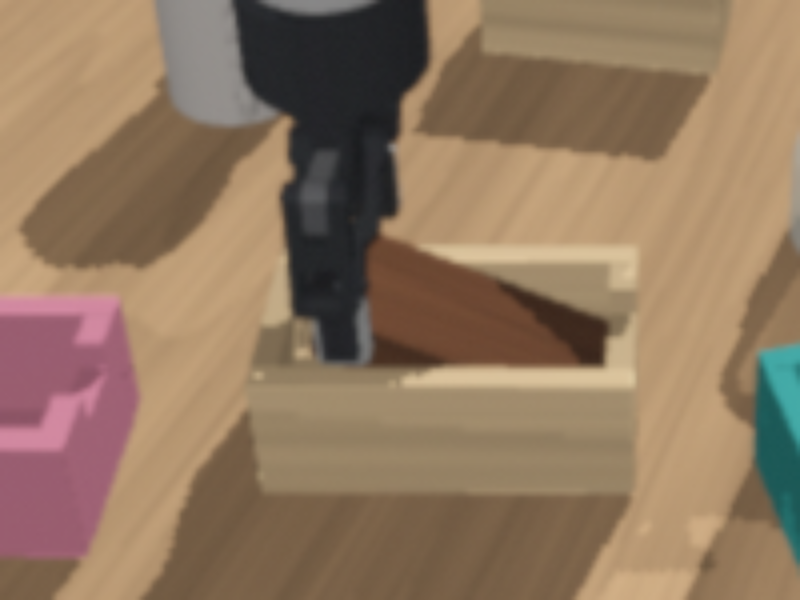

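The fingers straddle the raised end, with the near fingertip bottom at about (246,340) in the full frame. I'll check the tip height before closing.

Run:
```python
from h import *
f=optics.grab_frame("side")
for off in (43,57):
  for z in (67,73,80): print(off,z,np.round(proj(f,[(555-.3256*off)/1000,(339+.9455*off)/1000,z/1000],"side"),1))
```

```text
43 67 [247.2 344.1]
43 73 [246.8 341.5]
43 80 [246.5 338.4]
57 67 [245.8 350.3]
57 73 [245.5 347.7]
57 80 [245.1 344.6]
```

The open tips are at about 80 mm and will swing forward to about 73 on closing, so I'll go 5 mm lower, close, and lift a little.

```bash
python3 -m inch '[[1,[0,0,5],0],[0,[0,0,5],0],[-1,[0,0,5],0],[-1,[0,0,5],0],[-1,[0,0,5],0],[-1,[0,0,5],0],[-1,[0,0,5],0],[-1,[0,0,5],0]]'
python3 -m inch '[[-1,[0,0,-5],0],[-1,[2,0,-15],0],[-1,[4,0,-30],0],[-1,[4,0,-60],0],[-1,[4,0,-100],0],[-1,[4,0,-150],0],[-1,[4,0,-170],0],[-1,[4,0,-170],0]]'
python3 - <<'E'
from h import *
f=optics.grab_frame("side"); cv2.imwrite("pics/s3.png",f["color"][150:400,100:450])
go(495,-285,250,-13.8)
E
```

```text
time_s: 8.15
tool_pos: [0.555, 0.3387, 0.0872]
tcp_rot: [[0.945, 0.327, 0.0], [0.327, -0.945, 0.0], [0.0, 0.0, -1.0]]
force: [-0.2, -1.2, 3.6]
grip_width: 0.0607
time_s: 8.95
tool_pos: [0.56, 0.3407, 0.2623]
tcp_rot: [[0.945, 0.327, 0.007], [0.327, -0.945, 0.004], [0.007, -0.001, -1.0]]
force: [0.4, -0.1, -1.6]
grip_width: 0.0602
shift [-264.9  570.     8.2] twist 32.9 at [559.2 340.2 259.4] yaw 19.06 F [ 0.1  0.5 -2.1] w 0.0608 t 9.0
```

View pics/s3.png

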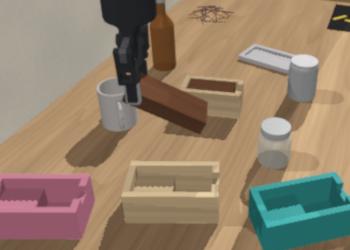

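The slab is held at about 30° and clear of the nest. I'll carry it over to the frame.

```bash
python3 -m inch '[[-1,[-239,588,0],32.8],[-1,[-239,588,0],32.8],[-1,[-239,588,0],32.8],[-1,[-239,588,0],32.8],[-1,[-239,588,0],32.8],[-1,[-239,588,0],32.8],[-1,[-239,588,0],32.8],[-1,[-239,588,0],32.8]]'
python3 - <<'E'
from h import *
go(525,-294,250,-13.8)
E
```

```text
time_s: 9.8
tool_pos: [0.5364, -0.0612, 0.256]
tcp_rot: [[0.971, -0.237, -0.002], [-0.237, -0.971, 0.0], [-0.002, 0.0, -1.0]]
force: [0.6, -0.6, -0.9]
grip_width: 0.0607
shift [ 44.2 228.8   5.9] twist 0.1 at [536.4 -61.2 256. ] yaw -13.73 F [ 0.6 -0.6 -0.9] w 0.0607 t 9.8
```

```bash
python3 -m inch '[[-1,[44,229,0],0],[-1,[44,229,0],0],[-1,[44,229,0],0],[-1,[44,229,0],0],[-1,[44,229,0],0],[-1,[44,229,60],0],[-1,[44,229,110],0],[-1,[44,229,130],0]]'
python3 - <<'E'
from h import *
f=optics.grab_frame("scene"); cv2.imwrite("pics/c4.png",cv2.resize(f["color"][90:240,180:380],None,fx=4,fy=4))
go(525,-294,90,-13.8)
E
```

```text
time_s: 10.6
tool_pos: [0.5236, -0.2913, 0.1223]
tcp_rot: [[0.971, -0.238, -0.005], [-0.238, -0.971, 0.004], [-0.006, -0.002, -1.0]]
force: [1.0, 0.2, -1.3]
grip_width: 0.061
shift [ 3.8  3.1 28.6] twist 0.0 at [ 522.3 -290.3  118.6] yaw -13.77 F [-3.8  1.9 -6.7] w 0.0606 t 10.65
```

View pics/c4.png

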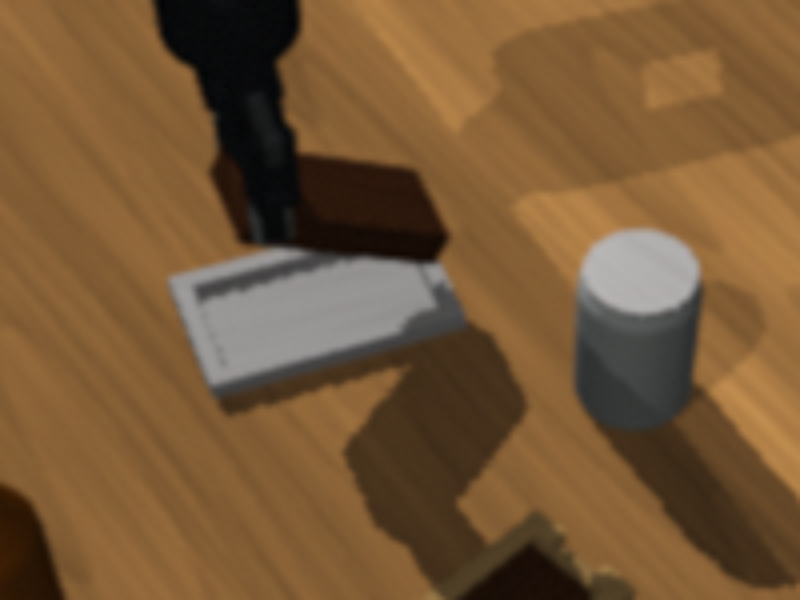

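The slab is over the frame and tilted, with its low end at about (440,245) in the crop, near the frame's robot-side end. I'll lower to just above contact and re-read.

```bash
python3 -m inch '[[-1,[0,0,10],0],[-1,[0,0,20],0],[-1,[0,0,25],0],[-1,[0,0,28],0],[-1,[0,0,31],0],[-1,[0,0,33],0],[-1,[0,0,33],0],[-1,[0,0,33],0]]'
python3 - <<'E'
from h import *
f=optics.grab_frame("side")
th=np.radians(30)
go(525,-294,88,-13.8)
s=arm.get_state();R=np.array(s["tcp_rot"]);p=np.array(s["tool_pos"])
im=f["color"].copy()
for cam in("scene","side","wrist"):
    f=f if cam=="side" else optics.grab_frame(cam)
    im=f["color"].copy()
    for l in [[(-69,-35),(69,-35),(69,35),(-69,35)]]:
        c=np.array([494.5,-286.8]);v=np.array([np.cos(np.radians(-13.8)),np.sin(np.radians(-13.8))]);w=np.array([-v[1],v[0]])
        P=[proj(f,[*((c+a*v+b*w)/1000),.012],cam) for a,b in l]
        cv2.polylines(im,[np.int32(np.array(P)*16)],True,(0,255,0),1,cv2.LINE_AA,4)
    u=proj(f,[*c/1000,.02],cam); x0,y0=max(0,int(u[0])-80),max(0,int(u[1])-70)
    cv2.imwrite(f"pics/p5{cam}.png",cv2.resize(im[y0:y0+140,x0:x0+160],(400,350)))
a=[cv2.imread(f"pics/p5{c}.png") for c in("scene","side")]
cv2.imwrite("pics/p5.png",np.hstack(a))
E
```

```text
time_s: 11.45
tool_pos: [0.5259, -0.2924, 0.0943]
tcp_rot: [[0.971, -0.238, 0.0], [-0.238, -0.971, -0.0], [0.0, 0.0, -1.0]]
force: [-0.1, 1.1, -1.5]
grip_width: 0.0608
shift [-0.5  1.8  6.4] twist 0.1 at [ 525.9 -292.4   94.4] yaw -13.74 F [-0.3 -0.1 -2.5] w 0.0606 t 11.5
```

View pics/p5.png

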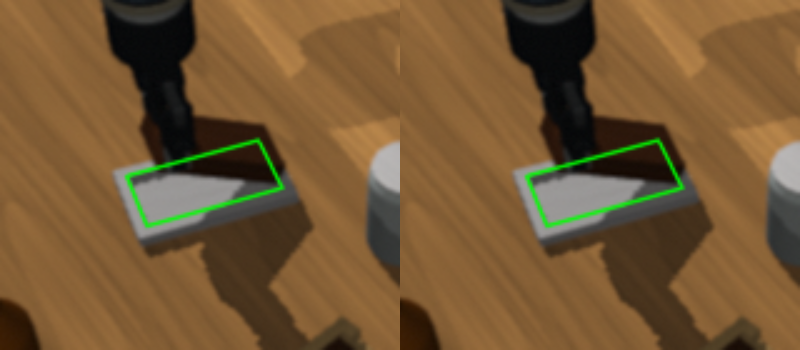

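The overlay of the frame's inner edge fits, with the low end at the near inner corner; only a 1.8 mm sideways correction is needed. Next I'll touch down and swing the slab flat.

```bash
python3 -m inch '[[-1,[0,2,3],0],[-1,[0,2,6],0],[-1,[1,2,9],0],[-1,[3,2,12],0],[-1,[5,2,15],0],[-1,[7,2,19],0],[-1,[9,2,22],0],[-1,[11,2,25],0]]'
python3 -m inch '[[-1,[2,0,4],0],[-1,[4,0,8],0],[-1,[6,0,12],0],[-1,[7,0,16],0],[-1,[8,0,20],0],[-1,[9,0,24],0],[-1,[10,0,27],0],[-1,[10,0,30],0]]'
python3 - <<'E'
from h import *
go(546,-299.4,34,-13.8)
f=optics.grab_frame("scene"); g=f["color"][110:240,180:340]
f=optics.grab_frame("side"); h=f["color"][140:270,290:450]
cv2.imwrite("pics/p6.png",cv2.resize(np.hstack([g,h]),None,fx=2.5,fy=2.5))
E
```

```text
time_s: 12.4
tool_pos: [0.5364, -0.297, 0.0692]
tcp_rot: [[0.971, -0.237, 0.0], [-0.237, -0.971, -0.0], [0.0, 0.0, -1.0]]
force: [1.4, -1.3, 4.6]
grip_width: 0.0607
time_s: 13.2
tool_pos: [0.5471, -0.2996, 0.0396]
tcp_rot: [[0.971, -0.238, 0.003], [-0.238, -0.971, -0.001], [0.003, 0.0, -1.0]]
force: [4.3, -0.7, 5.6]
grip_width: 0.0609
shift [-1.2  0.1  5.6] twist 0.0 at [ 547.1 -299.6   39.6] yaw -13.76 F [ 4.3 -0.7  5.6] w 0.0609 t 13.2
```

View pics/p6.png

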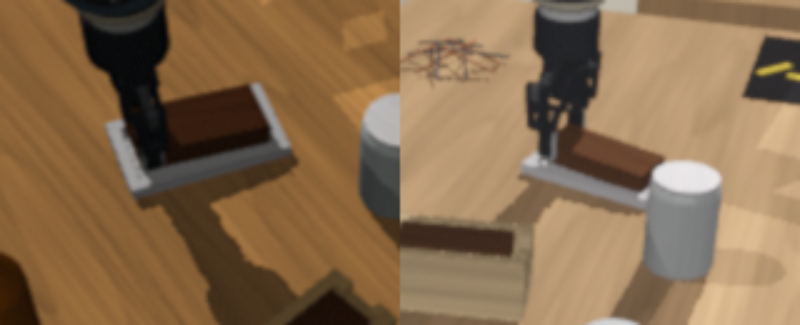

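The slab is nearly flat and inside the frame. I'll go a few mm lower, release, lift, and look from above.

```bash
python3 -m inch '[[-1,[0,0,2],0],[-1,[0,0,5],0],[-1,[0,0,5],0],[1,[0,0,5],0],[1,[0,0,5],0],[1,[0,0,5],0],[1,[0,0,-10],0],[1,[0,0,-60],0]]'
python3 -m inch '[[1,[-60,0,-50],0],[1,[-80,0,-100],0],[1,[-80,0,-150],0],[1,[-80,0,-150],0],[1,[-80,0,-150],0],[1,[-80,0,-150],0],[1,[-80,0,-150],0],[1,[-80,0,-150],0]]'
python3 - <<'E'
from h import *
f=masks("wrist",[("frame",.012),("slab_large_center",.03)]); 
masks("scene",[("frame",.012),("slab_large_center",.03)]); 
cv2.imwrite("pics/w7.png",f["color"])
go(460,-4,250,10)
E
```

```text
time_s: 14.1
tool_pos: [0.5436, -0.298, 0.0965]
tcp_rot: [[0.971, -0.238, -0.007], [-0.238, -0.971, 0.004], [-0.008, -0.003, -1.0]]
force: [-0.3, 0.2, 0.4]
grip_width: 0.0856
time_s: 14.9
tool_pos: [0.4678, -0.28, 0.248]
tcp_rot: [[0.971, -0.237, -0.002], [-0.237, -0.971, 0.001], [-0.002, -0.001, -1.0]]
force: [0.1, -0.1, 0.6]
grip_width: 0.0857
wrist slab_large_center 0.77 [286. 113. 352. 253.] [ 493.8 -287.9] [129.   62.5] -13.7
scene frame 0.96 [221. 143. 297. 187.] [ 495.6 -279.5] [164.3 105.1] -14.3
scene slab_large_center 0.67 [231. 143. 287. 178.] [ 496.2 -277.2] [130.2  81.5] -13.5
shift [ -73.3 -266.4   -1.1] twist -23.7 at [ 468.  -280.2  248.8] yaw -13.74 F [-0.9 -0.3 -0.1] w 0.0852 t 15.2
```

View pics/w7.png

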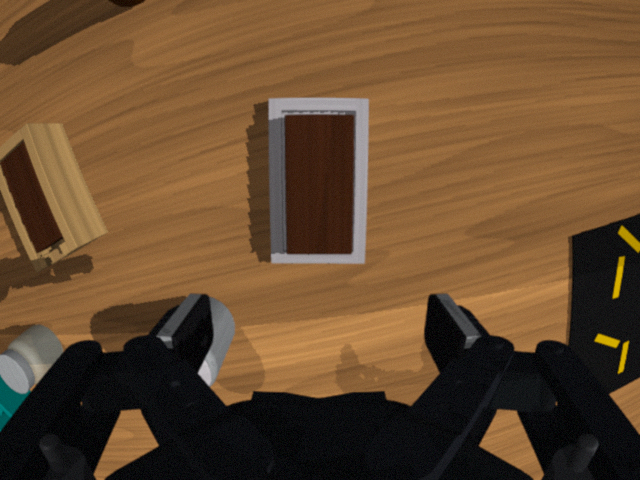

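The large slab lies flat inside the frame at (493.8, -287.9), yaw -13.7°, with gaps all round. Now the small nest.

```bash
python3 -m inch '[[-1,[-73,-266,0],-23.7],[-1,[-73,-266,0],-23.7],[-1,[-73,-266,0],-23.7],[-1,[-73,-266,0],-23.7],[-1,[-73,-266,0],-23.7],[-1,[-73,-266,0],-23.7],[-1,[-73,-266,0],-23.7],[-1,[-73,-266,0],-23.7]]'
python3 - <<'E'
from h import *
f=masks("wrist",[("slab_small_center",.064),("nest_small",.064)]); cv2.imwrite("pics/w8.png",f["color"])
for r in nets.place_of("wrist","nest_small_press"): print(r,at(f,r["position"],"wrist",.064))
go(526,0,100,10)
E
```

```text
time_s: 16.0
tool_pos: [0.4603, -0.0044, 0.2491]
tcp_rot: [[0.985, 0.174, 0.0], [0.174, -0.985, -0.0], [0.0, 0.0, -1.0]]
force: [-0.2, -0.9, 0.2]
grip_width: 0.0001
wrist slab_small_center 0.78 [299.  28. 361. 163.] [567.6   4.3] [111.6  47.6] 9.9
wrist nest_small 0.83 [281.   9. 376. 182.] [565.8   4.7] [142.3  74.6] 9.6
shift [ 65.6   5.9 149. ] twist -0.1 at [460.3  -5.5 249. ] yaw 9.88 F [ 0.4 -0.4 -0.2] w -0.0001 t 16.2
```

```bash
python3 -m inch '[[-1,[45,5,50],0],[-1,[65,8,100],0],[-1,[65,8,140],0],[-1,[65,8,150],0],[-1,[65,8,157],0],[-1,[65,8,162],0],[-1,[65,8,167],0],[-1,[65,8,171],0]]'
python3 -m inch '[[-1,[0,0,3],0],[-1,[0,0,4],0],[-1,[0,0,4],0],[-1,[0,0,4],0],[-1,[0,0,4],0],[-1,[0,0,4],0],[-1,[0,0,-40],0],[-1,[0,0,-90],0]]'
python3 - <<'E'
from h import *
f=masks("side",[("slab_small_center",.064)]); cv2.imwrite("pics/s9.png",cv2.resize(f["color"][190:290,250:370],None,fx=5,fy=5))
go(567,5,120,10)
E
```

```text
time_s: 17.0
tool_pos: [0.5262, -0.0014, 0.0789]
tcp_rot: [[0.985, 0.173, 0.002], [0.173, -0.985, -0.0], [0.002, 0.001, -1.0]]
force: [-0.3, -0.9, 0.5]
grip_width: -0.0001
time_s: 17.8
tool_pos: [0.5246, -0.0011, 0.168]
tcp_rot: [[0.985, 0.173, -0.004], [0.173, -0.985, 0.0], [-0.004, -0.001, -1.0]]
force: [1.1, -0.5, 1.3]
grip_width: 0.0001
side slab_small_center 0.98 [291. 218. 330. 243.] [5.856e+02 4.000e-01] [125.9  58.6] -36.1
side slab_small_center 0.71 [391. 204. 419. 252.] [ 370.7 -110.3] [234.1  72.2] -81.0
shift [38.6  0.3 54.2] twist -0.0 at [528.4  -1.3 173.8] yaw 9.97 F [ 0.7 -0.  -1. ] w -0.0 t 17.9
```

The slab mask's top edge rose 9 px and its sides shortened, which matches a tipped slab. I'll confirm by projection, then grip.

```bash
python3 - <<'E'
from h import *
f=optics.grab_frame("side"); a=np.radians(9.9); u=np.array([np.cos(a),np.sin(a)]); w=np.array([-u[1],u[0]])
for x,z in [(36.2,88),(46.2,70.7),(-59,33)]:
  for y in (-23,23):
    q=(np.array([566,4.7])+x*u+y*w)/1000; print(x,y,np.round(proj(f,[*q,z/1000],"side")))
E
python3 -m inch '[[1,[45,1,10],0],[1,[71,1,20],0],[1,[71,1,40],0],[1,[71,1,60],0],[1,[71,1,72],0],[1,[71,1,76],0],[1,[71,1,79],0],[1,[71,1,79],0]]'
python3 - <<'E'
from h import *
go(595.6,9.9,89,9.9)
E
```

```text
36.2 -23 [299. 220.]
36.2 23 [295. 229.]
46.2 -23 [295. 225.]
46.2 23 [291. 235.]
-59 -23 [338. 243.]
-59 23 [335. 253.]
time_s: 18.75
tool_pos: [0.5959, 0.0101, 0.0894]
tcp_rot: [[0.985, 0.173, 0.0], [0.173, -0.985, -0.0], [0.0, 0.0, -1.0]]
force: [-0.0, 0.3, -0.6]
grip_width: 0.085
shift [-0.3  0.1  0.4] twist 0.1 at [595.9  10.1  89.4] yaw 9.96 F [-0.   0.3 -0.6] w 0.085 t 18.75
```

```bash
python3 -m inch '[[0,[0,0,0],0],[-1,[0,0,0],0],[-1,[0,0,0],0],[-1,[0,0,0],0],[-1,[0,0,0],0],[-1,[0,0,0],0],[-1,[0,0,0],0],[-1,[0,0,0],0]]'
python3 -m inch '[[-1,[0,0,-5],0],[-1,[2,0,-15],0],[-1,[4,0,-30],0],[-1,[4,0,-60],0],[-1,[4,0,-100],0],[-1,[4,0,-150],0],[-1,[4,0,-170],0],[-1,[4,0,-170],0]]'
python3 - <<'E'
from h import *
masks("side",[("slab_small_center",.064)])
go(522,-294,258,-13.7)
E
```

```text
time_s: 19.55
tool_pos: [0.596, 0.0101, 0.0894]
tcp_rot: [[0.985, 0.173, 0.001], [0.173, -0.985, -0.0], [0.0, 0.0, -1.0]]
force: [-1.4, 0.3, 5.3]
grip_width: 0.0451
time_s: 20.35
tool_pos: [0.6009, 0.0108, 0.2633]
tcp_rot: [[0.985, 0.173, 0.007], [0.173, -0.985, -0.0], [0.006, 0.001, -1.0]]
force: [0.1, -0.6, -1.1]
grip_width: 0.0447
shift [-129.1  286.9    1. ] twist 23.7 at [599.5  10.9 259. ] yaw 9.96 F [-0.2  0.1 -1.6] w 0.045 t 20.45
```

It's held: width 45 mm, and the lift was clean. I'll carry it over the large slab.

```bash
python3 -m inch '[[-1,[-133.5,286,0],23.7],[-1,[-133.5,286,0],23.7],[-1,[-133.5,286,0],23.7],[-1,[-133.5,286,0],23.7],[-1,[-133.5,286,0],23.7],[-1,[-133.5,286,0],23.7],[-1,[-133.5,286,0],23.7],[-1,[-133.5,286,0],23.7]]'
python3 -m inch '[[-1,[0,0,50],0],[-1,[0,0,90],0],[-1,[0,0,120],0],[-1,[0,0,135],0],[-1,[0,0,143],0],[-1,[0,0,148],0],[-1,[0,0,148],0],[-1,[0,0,148],0]]'
python3 - <<'E'
from h import *
go(517.6,-293.7,104,-13.7)
E
```

```text
time_s: 21.25
tool_pos: [0.5166, -0.2954, 0.2574]
tcp_rot: [[0.971, -0.24, -0.002], [-0.24, -0.971, 0.001], [-0.003, -0.001, -1.0]]
force: [0.3, 1.0, -0.6]
grip_width: 0.0446
time_s: 22.05
tool_pos: [0.5182, -0.2942, 0.1122]
tcp_rot: [[0.971, -0.237, 0.001], [-0.237, -0.971, -0.001], [0.002, 0.001, -1.0]]
force: [0.8, -0.3, -0.2]
grip_width: 0.0447
shift [-0.7 -0.3  8.2] twist -0.0 at [ 518.2 -294.2  112.2] yaw -13.74 F [ 0.8 -0.3 -0.2] w 0.0447 t 22.05
```

```bash
python3 -m inch '[[-1,[-0.7,0,3],0],[-1,[-0.7,0,6],0],[-1,[-0.7,0,8],0],[-1,[1,0,11],0],[-1,[3,0,14],0],[-1,[5,0,17],0],[-1,[7,0,20],0],[-1,[8.5,0,23],0]]'
python3 -m inch '[[-1,[2,0,4],0],[-1,[3.5,0,8],0],[-1,[5,0,12],0],[-1,[6.5,0,16],0],[-1,[8,0,20],0],[-1,[9,0,25],0],[-1,[9.5,0,28],0],[-1,[10,0,30],0]]'
python3 - <<'E'
from h import *
go(493.8+44*.9716,-287.9-44*.2368,58,-13.7)
f=masks("scene",[("slab_large_center",.03),("slab_small_center",.05)])
f=masks("side",[("slab_small_center",.05)])
E
```

```text
time_s: 22.85
tool_pos: [0.5278, -0.2968, 0.0898]
tcp_rot: [[0.971, -0.238, 0.005], [-0.238, -0.971, -0.002], [0.005, 0.001, -1.0]]
force: [5.8, -0.8, 9.8]
grip_width: 0.0446
time_s: 23.65
tool_pos: [0.5365, -0.2991, 0.059]
tcp_rot: [[0.971, -0.237, 0.002], [-0.237, -0.971, -0.002], [0.002, 0.001, -1.0]]
force: [1.6, -1.4, 7.1]
grip_width: 0.0447
shift [-0.1 -0.7  1. ] twist -0.0 at [ 536.5 -299.1   59. ] yaw -13.72 F [ 1.6 -1.4  7.1] w 0.0447 t 23.65
scene slab_large_center 0.74 [231. 152. 289. 181.] [ 495.1 -274.5] [134.3  80.7] -14.9
scene slab_small_center 0.95 [233. 142. 285. 166.] [ 479.  -278.4] [88.3 68. ] -22.0
side slab_small_center 0.77 [356. 182. 393. 209.] [ 491.2 -280.4] [143.4  77.1] -24.5
```

Release, back off, and measure from above.

```bash
python3 -m inch '[[-1,[0,0,1],0],[-1,[0,0,1],0],[1,[0,0,1],0],[1,[0,0,1],0],[1,[0,0,1],0],[1,[0,0,-5],0],[1,[0,0,-30],0],[1,[0,0,-70],0]]'
python3 -m inch '[[1,[-50,0,-50],0],[1,[-70,0,-100],0],[1,[-70,0,-130],0],[1,[-70,0,-130],0],[1,[-70,0,-130],0],[1,[-70,0,-130],0],[1,[-70,0,-130],0],[1,[-70,0,-130],0]]'
python3 - <<'E'
from h import *
f=masks("wrist",[("slab_large_center",.03),("slab_small_center",.05),("frame",.012)])
go(494,-288,250,-13.7)
u=proj(f,[.4938,-.2879,.05],"wrist"); x,y=int(u[0]),int(u[1]); y0,x0=max(0,y-100),x-100
cv2.imwrite("pics/w10.png",cv2.resize(f["color"][y0:y0+170,x0:x0+200],None,fx=3.5,fy=3.5,interpolation=cv2.INTER_CUBIC)); print(x0,y0)
E
```

```text
time_s: 24.7
tool_pos: [0.5345, -0.2977, 0.1272]
tcp_rot: [[0.971, -0.238, -0.004], [-0.238, -0.971, 0.002], [-0.004, -0.001, -1.0]]
force: [0.2, -0.2, 1.3]
grip_width: 0.0853
time_s: 25.5
tool_pos: [0.4676, -0.2815, 0.2569]
tcp_rot: [[0.971, -0.237, -0.002], [-0.237, -0.971, 0.001], [-0.002, -0.001, -1.0]]
force: [0.8, -0.1, 0.7]
grip_width: 0.0856
wrist slab_large_center 0.7 [283. 114. 350. 252.] [ 493.1 -287.6] [130.6  62.4] -13.6
wrist slab_small_center 0.64 [294. 128. 350. 250.] [ 491.9 -289.5] [109.3  46.4] -13.7
wrist frame 0.57 [267.  99. 368. 260.] [ 495.1 -286.7] [163.  95.] -14.3
shift [27.1 -0.1  7.7] twist -0.0 at [ 467.7 -281.7  257.7] yaw -13.74 F [-0.4  0.5  0.4] w 0.0854 t 25.7
217 86
```

View pics/w10.png

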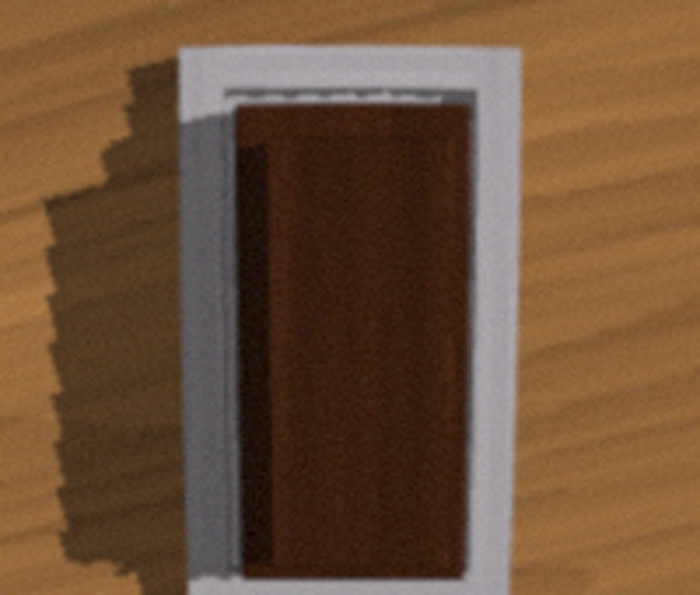

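The small slab is on top and parallel, with left edges at 271 (small) and 237 (large) in the crop, but it sits slightly right of centre. I'll quantify that with intensity profiles.

Run:
```python
from h import *
f=optics.grab_frame("wrist"); 
a=np.radians(-13.7); v=np.array([np.cos(a),np.sin(a)]); w=np.array([-v[1],v[0]]); c=np.array([493.5,-287.7])
g=f["color"][:,:,2].astype(np.float32)
def prof(z,us,vs,ax):
    out=[]
    for s in us:
        P=[c+(s*w+t*v if ax=="w" else s*v+t*w) for t in vs]
        q=np.float32([proj(f,[*p/1000,z],"wrist") for p in P])
        out.append(cv2.remap(g,q[:,0].reshape(1,-1),q[:,1].reshape(1,-1),cv2.INTER_LINEAR).mean())
    return np.array(out)
s=np.arange(-36,36.1,1)
for z in(.05,.03):
    p=prof(z,s,np.arange(-35,36,1.5),"w"); print("lat",z,[f"{int(a)}:{b:.0f}" for a,b in zip(s,p)])
s=np.arange(-70,70.1,1); p=prof(.05,s,np.arange(-15,16,1.),"v"); print("lon",[f"{int(a)}:{b:.0f}" for a,b in zip(s,p) if abs(a)>42])
p=prof(.03,s,np.arange(-15,16,1.),"v"); print("lon30",[f"{int(a)}:{b:.0f}" for a,b in zip(s,p) if abs(a)>58])
```

```text
lat 0.05 ['-36:163', '-35:166', '-34:169', '-33:168', '-32:163', '-31:138', '-30:98', '-29:75', '-28:62', '-27:58', '-26:58', '-25:62', '-24:64', '-23:62', '-22:61', '-21:60', '-20:59', '-19:57', '-18:54', '-17:52', '-16:52', '-15:52', '-14:54', '-13:56', '-12:57', '-11:56', '-10:56', '-9:55', '-8:54', '-7:56', '-6:58', '-5:59', '-4:59', '-3:59', '-2:58', '-1:57', '0:56', '1:56', '2:57', '3:58', '4:59', '5:58', '6:57', '7:57', '8:56', '9:56', '10:55', '11:54', '12:54', '13:56', '14:56', '15:58', '16:61', '17:63', '18:64', '19:64', '20:57', '21:39', '22:32', '23:32', '24:32', '25:30', '26:30', '27:31', '28:37', '29:63', '30:86', '31:86', '32:82', '33:90', '34:92', '35:90', '36:90']
lat 0.03 ['-36:169', '-35:168', '-34:164', '-33:144', '-32:106', '-31:80', '-30:65', '-29:59', '-28:58', '-27:60', '-26:64', '-25:63', '-24:61', '-23:61', '-22:60', '-21:59', '-20:57', '-19:54', '-18:52', '-17:52', '-16:52', '-15:54', '-14:55', '-13:56', '-12:57', '-11:56', '-10:55', '-9:55', '-8:55', '-7:57', '-6:58', '-5:60', '-4:59', '-3:58', '-2:58', '-1:57', '0:56', '1:55', '2:57', '3:58', '4:59', '5:5
[... 381 characters left out ...]
, '-61:159', '-60:140', '-59:100', '-58:67', '-57:59', '-56:61', '-55:62', '-54:59', '-53:57', '-52:57', '-51:57', '-50:57', '-49:57', '-48:57', '-47:57', '-46:57', '-45:57', '-44:57', '-43:57', '43:56', '44:55', '45:55', '46:56', '47:55', '48:56', '49:56', '50:56', '51:55', '52:56', '53:55', '54:53', '55:58', '56:61', '57:61', '58:61', '59:60', '60:61', '61:60', '62:66', '63:100', '64:136', '65:129', '66:108', '67:128', '68:163', '69:170', '70:171']
lon30 ['-70:166', '-69:163', '-68:161', '-67:157', '-66:137', '-65:99', '-64:68', '-63:58', '-62:60', '-61:62', '-60:60', '-59:58', '59:61', '60:61', '61:61', '62:60', '63:61', '64:81', '65:126', '66:143', '67:120', '68:109', '69:138', '70:165']
```

The small slab is off-centre by about 1.8 mm sideways and 0.3 mm lengthways, and parallel within about 0.2°. That's close to measurement accuracy, so a regrip would risk more than it gains. I'll check the bystanders and hand in.

Run:
```python
from h import *
for c in("scene","side"):
    f=optics.grab_frame(c)
    for k in("bottle","mug","tin","jar"):
        r=nets.place_of(c,k)[:1]
        if r: print(c,k,round(r[0]["score"],2),np.round(at(f,r[0]["position"],c,0)[:2],3))
s=arm.get_state(); print(s["time_s"],s["force"],s["tool_pos"])
print(arm.job_done())
```

```text
scene bottle 0.79 [ 0.775 -0.141]
scene mug 0.56 [0.752 0.128]
scene tin 0.8 [ 0.368 -0.13 ]
scene jar 0.71 [0.385 0.148]
side bottle 0.64 [ 0.772 -0.154]
side mug 0.97 [0.738 0.136]
side tin 0.9 [ 0.367 -0.118]
side jar 0.8 [0.383 0.145]
26.25 [ 1.18366784  0.92584904 -0.09057795] [ 0.46767633 -0.28170685  0.25811875]
the job is handed in; nothing more can be done
None
```

The lamp base is built and I've handed the job in at 26.3 s, with the gripper open, raised and touching nothing. I tipped up the large slab, gripped its raised end and laid it in the frame. Then I did the same with the small slab and laid it on top.

**Large slab:** the wrist camera shows it flat inside the frame at about (493, -288) mm, yaw -13.6°, with gaps all round.

**Small slab:** it lies flat on the large one and parallel to it within about 0.2°. It is about 1.8 mm off-centre sideways and 0.3 mm lengthways. I left that uncorrected, since it is close to what the camera can resolve.

**Bottle, mug, tin and jar:** all four were found standing near where they started. The position readings differ by up to about 13 mm from the first ones, which is about how far the two cameras disagree with each other, so they don't rule out a small nudge. The forces I read between moves never went above about 12 N.

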